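# Tip the filter flat and slide it home under the gate

## Task

On the optical bench a square filter cell stands on edge in the tray of the filter slide. Tip it over with a light push, so that it lies flat inside the tray with its green face up, then push the carriage by its red tab all the way under the black gate until the spring detent snaps in and the carriage is fully home. The filter is glass, so be gentle with it; leave the mirror mount, driver and infrared viewer where they are.

Things in the scene. Friction and masses are not known exactly. Their poses are not given: they have to be found in the camera images.
- slide_base: Fixed filter slide: grey base plate 130 x 285 mm with a steel rail (top 17 mm above the table). Origin on the table under the rail's centre line, z up. Its y axis is the sliding direction, towards the gate; its x points across the slide, away from the robot. Yaw varies by up to 0.4 rad.
- gate_top (a point): Centre of the top (78 mm above the table) of the fixed black gate, a bridge over the rail: 128 mm (x) by 74 mm (y), passage 100 mm wide and up to 62 mm above the table, so a standing filter cannot pass. On it a tube 47 mm across, 9 mm further in y, reaches 105 mm. A brass detent block 22 x 26 mm, 36 mm high, stands on the base 76 mm in x and -60 mm in y from here. Axes as slide_base.
- carriage (a joint): Travel of the carriage along +y, m: starts at 0 (outer end), end stop at 0.130 (fully home). Friction about 1.5 N; stays where left. From about 0.114 a bump on its side meets a spring ball and pushing takes about 6 to 10 N, up to the crest at 0.123; past it the spring drives it home and holds it. Stopping short of the crest leaves it unlatched.
- tray_floor (a point): Centre of the tray's inner floor on the aluminium carriage, 22.5 mm above the table; axes as slide_base, moves with the carriage. The tray is 76 mm (x) by 58 mm (y) inside; walls 5 mm thick, only 6 mm high above the floor.
- tab_top (a point): Centre of the top edge of the red push tab at the outer (-y) end of the carriage, 55.5 mm behind the tray's centre, 54.5 mm above the table; axes as slide_base. The tab is 42 mm wide (x), 7 mm thick (y), 32 mm high above the carriage deck; free space behind it (-y), and it stays outside the gate when home.
- filter_center (a point): Centre of the filter cell: black square frame 50 x 50 x 12 mm with round glass, about 70 g. Its x axis is the normal out of its green face (the other is pale grey): at the start towards the robot (slide's -x), up once tipped rightly. Lying flat, its centre is 6 mm above the tray floor. Fingers must press it with less than 15 N; under 1 N at its top tips it.
- filter_cell: The same filter cell; origin at the middle of the edge it stands on at the start, axes as filter_center. It starts upright in the tray near the wall on the robot's side, 26 to 31 mm from the tray's centre; there is room to fall flat only towards the slide's +x, and it falls by itself once leaning about 14 degrees.
- mirror_mount: Bystander: mirror on a post, foot 44 mm across, 85 mm tall; origin at the centre of its foot.
- driver: Bystander: screwdriver with a blue handle, 150 mm long, lying on the table; origin near its middle.
- ir_viewer: Bystander: black hand-held infrared viewer with a side handle, body 162 mm long, 48 mm high, lying on the table; origin under its middle, its y along the body.
Things that resemble listed ones, but are neither listed nor needed, are in the scene too. Of the things like the filter_cell, leave any that is yellow; of the rest the smaller one is meant.

How it is judged:
On the way, in this order (a step that is already met when the one before it is completed fails the run):
1. the filter lies flat in the tray, green face up, the carriage not yet home (angle between filter_center's own x axis and vertical below 0.12 rad and z of filter_center in the frame of tray_floor between 0.002 and 0.01 m and x of filter_center in the frame of tray_floor between -0.017 and 0.017 m and y of filter_center in the frame of tray_floor between -0.01 and 0.01 m and value of joint carriage below 0.1 m), for 0.2 s.
2. the carriage is home in its detent with the filter flat in the tray (angle between filter_center's own x axis and vertical below 0.12 rad and z of filter_center in the frame of tray_floor between 0.002 and 0.01 m and x of filter_center in the frame of tray_floor between -0.017 and 0.017 m and y of filter_center in the frame of tray_floor between -0.01 and 0.01 m and value of joint carriage above 0.127 m), for 0.2 s.
At the end, for the whole second after the job is handed in: The carriage is home past its detent (joint above 0.127 m) and at rest, and the filter lies flat (within 0.12 rad) on the tray floor, inside its walls, green face up (all of step 2 and linear speed of filter_cell below 0.02 m/s); the robot touches nothing.
It fails at once if the fingers press on the glass filter with more than 15 N (contact force between the fingers and filter_cell above 15 N).
It fails at once if the mirror mount is moved by more than 20 mm (distance of mirror_mount from where it was at the start of the episode above 0.02 m).
It fails at once if the driver is moved by more than 20 mm (distance of driver from where it was at the start of the episode above 0.02 m).
It fails at once if the ir viewer is moved by more than 20 mm (distance of ir_viewer from where it was at the start of the episode above 0.02 m).
It also fails if it takes over 48 s, if anything falls off the work surface, if the arm or the gripper's body presses on something with over 40 N, if the wrist force passes 120 N, or if a joint passes its speed limit or range.

## Robot

A 7-joint arm with a two-finger parallel gripper is mounted at the origin on the work surface. World frame = base frame: x ahead of the robot, y to its left, z up, the work surface at z = 0. Lengths are in m, angles in rad, forces in N, time in s.
With the tool pointing down it reaches from about 0.425 to 1.025 m from the base axis. Payload 9.4 kg.
Tool frame: the origin (TCP) lies on the mounting face of the last link; the fingertips stand 186 mm ahead of it and the grasp point (between the pads) lies 167 mm ahead of it; z points along the fingers, x is the direction in which the jaws open and shut, and the axes are right-handed (so a half turn about z gives the same grasp; the last joint's range is limited). The gripper opens to 93 mm and grips with 3 to 60 N. Pads are 15 mm wide; open, the fingers measure 128 mm over their backs; the gripper's body (75 mm by 188 mm) begins 65 mm behind the grasp point.
Start: joints at [-1.322, 0.599, -0.003, 1.599, 0.002, 0.943, -0.08], TCP at [0.232, 0.687, 0.405] pointing down, gripper open.
Joint ranges: [-2.57, 2.57], [-0.35, 1.97], [-1.29, 1.29], [0.11, 2.56], [-1.05, 4.19], [0.11, 1.86], [-2.63, 2.63]. Speed limits (rad/s): [2.22, 2.22, 3.01, 3.01, 3.14, 3.14, 3.14].

## Interface

Orientations are given as a unit quaternion [x, y, z, w].
In Python, from bench import env, cams, order gives the robot as it stands.
- The arm moves only by the tool send_rows, never from a script. Its argument "motion" is a list of rows, each an object of numbers: "grip": the closure, from 0 (fully open) to 1 (shut); "dx", "dy", "dz": the shift along the tool's x, y, z in units of 40 mm (1.0 is 40 mm); "twist": the turn about the tool's z in units of 6 degrees (1.0 is 6 degrees). In form: [{"grip": .., "dx": .., "dy": .., "dz": .., "twist": ..}, ...]. A call has 1 to 10 rows; each row shifts and turns the pose as measured when the row begins, along the tool's axes as they then stand; what a row does not reach is not made up. A row lasts 1/10 s, in which the tool goes at most 50 mm and 8.59 degrees, less where a joint would pass 70% of its speed; a pose out of reach is approached as far as the arm can. A call is refused whole if a number of a shift passes 1 or a number of a turn 1, either way. A call with a gripper value outside its range is refused whole. The fingers move at their own pace and stop on an object; the grip force is fixed at half the most. Time passes only in rows, so rows that do not move let the fingers close. It gives the time, the measured TCP pose, the force and the opening at its end, in the units of the state.
- env.read_state(): the state, without advancing time (a new reading comes with each control period).
- cams.camera(name): name is "scene" or "side" or "wrist"; returns the picture (420x560x3 uint8, blue, green, red); there is no depth.
- cams.camera_model(name): a dict with "intrinsics" (3x3 intrinsics, pixels), "R" (3x3) and "t" (3): a world point X has camera coordinates R X + t. Camera axes: x right, y down, z forward; pixel columns grow to the right and rows downward; lengths in m; the calibration is good to about 2 mm. A picture is of the moment at which its call begins: read the wrist's pose just before it. camera_model takes no time and is no camera call; for the wrist camera it gives the pose at the moment of the call.
- order.close_job(): hands the job in, once; it reports no verdict.
Trained networks look in the newest picture that a camera, given by its name, has taken for a name from the list of things; names that differ only in an ending like _2 or _b are one class to them, and where a whole thing is asked for, a point or a joint stands for the part that bears it (a point fixed in the world has none). Each returns a list of dicts, best first, with "conf" (0 to 1); they miss things now and then, are a little off and sometimes report something else, mostly with a low value. They report only what shows in the picture. A call takes as long as a camera call. They do not tell look-alikes from the thing itself.
- cams.outline_of(camera, name): "mask" (420x560 bool, what is visible of it) and "bbox" ([left, top, width, height] in pixels, round what is visible of it).
The state is a dict: "time_s": time; "q": joint angles; "qd": joint speeds; "joint_torque": joint torques, N m; "tcp_pos": TCP position; "orientation": TCP orientation; "wrist_force": force on the tool from outside, world axes, zero at the start; "wrist_torque": the same for the moment, N m; "gripper_width": opening from 0.0 (shut) to 1.0 (fully open).
Only numpy, scipy, OpenCV 4.12 (cv2) and the standard library are available. Lean on these libraries where they do the work, as an engineer would, in place of code of your own. Each camera call takes 0.05 s, during which the arm holds its last target.

## Working session

There is one attempt and no reset: what is moved stays moved. The work goes in short steps, Python scripts to look and compute and a tool call to move; the robot and the scene stay as the last step left them, time stands still between calls to the robot, and variables do not carry over. Pictures are saved under pics/ and viewed, and the job is handed in when it is done.

Besides the shell and the picture viewer there is one more tool, called by a JSON object that holds its "op" and its "data". send_rows: Moves the arm, as the interface text tells. Its arguments: {"type":"object","properties":{"motion":{"type":"array","items":{"type":"object","properties":{"grip":{"type":"number"},"dx":{"type":"number"},"dy":{"type":"number"},"dz":{"type":"number"},"twist":{"type":"number"}}}}},"required":["motion"]}

```bash
mkdir -p pics; ls
cat > h.py <<'E'
import numpy as np, cv2
from bench import env, cams, order
def ray(cam,u,v,z):
    m=cams.camera_model(cam);K=np.array(m["intrinsics"]);R=np.array(m["R"]);t=np.array(m["t"])
    c=-R.T@t; d=R.T@np.linalg.inv(K)@np.array([u,v,1.0])
    return c+d*(z-c[2])/d[2]
def proj(cam,X):
    m=cams.camera_model(cam);K=np.array(m["intrinsics"]);R=np.array(m["R"]);t=np.array(m["t"])
    p=K@(R@np.array(X,float)+t); return p[:2]/p[2]
E
python3 - <<'E'
from h import *
s=env.read_state(); print(s)
for n in ["scene","side","wrist"]:
    cv2.imwrite(f"pics/{n}0.png",cams.camera(n))
    m=cams.camera_model(n); print(n,np.array(m["intrinsics"]).round(1).tolist(),(-np.array(m["R"]).T@np.array(m["t"])).round(3))
E
```

```text
pics
{'time_s': 0.0, 'q': array([-1.32173324,  0.60014101, -0.0025542 ,  1.60011703,  0.00177621,
        0.94287365, -0.07980074]), 'qd': array([ 5.51428314e-06,  2.72959356e-05, -7.25930618e-05, -2.08982039e-04,
       -4.50470044e-04, -8.19985985e-04,  5.75679279e-04]), 'joint_torque': array([ 8.89936018e-04, -7.65072870e+01,  1.49798926e+00, -2.52342743e+01,
       -5.23965480e-02,  1.71741145e-02,  1.59218425e-04]), 'tcp_pos': array([0.23194488, 0.68669381, 0.40385269]), 'orientation': array([ 8.12398002e-01,  5.83102817e-01, -5.88693476e-04,  4.93815549e-04]), 'wrist_force': array([ 0.16908361, -0.4137911 ,  0.77512402]), 'wrist_torque': array([-0.02981953,  0.00934065,  0.0078382 ]), 'gripper_width': 0.9990848511733678}
scene [[435.4, 0.0, 285.0], [0.0, 435.4, 204.9], [0.0, 0.0, 1.0]] [ 0.83  -0.422  0.793]
side [[462.5, 0.0, 280.4], [0.0, 462.5, 213.7], [0.0, 0.0, 1.0]] [-0.053 -0.77   0.672]
wrist [[328.5, 0.0, 278.0], [0.0, 328.5, 211.7], [0.0, 0.0, 1.0]] [0.152 0.714 0.384]
```

View pics/scene0.png

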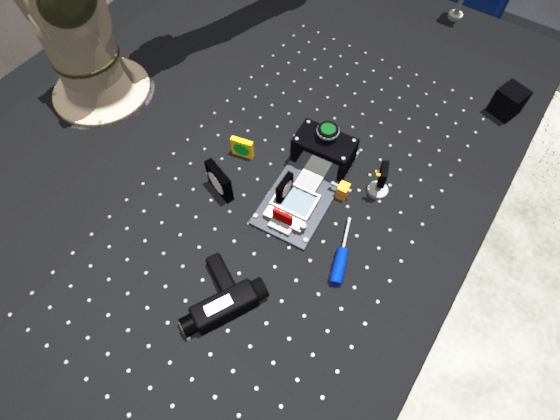

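View pics/side0.png

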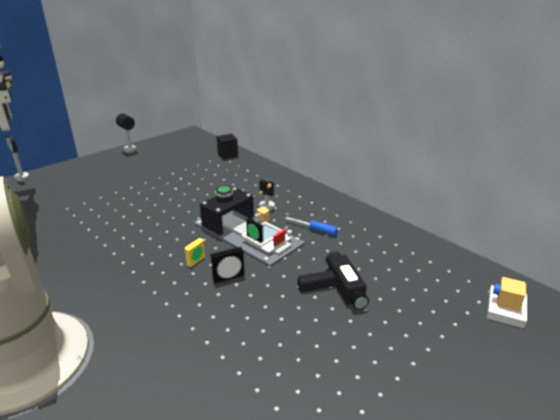

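View pics/wrist0.png

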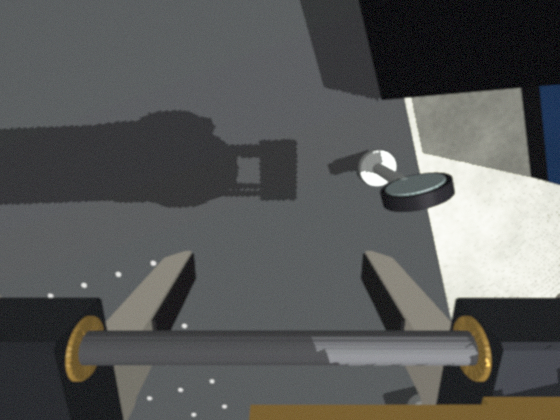

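Candidates for the filter cell in the scene view are the tray cell (285,187), a larger black cell on the table (219,180) and a yellow one (242,147). I choose the one in the tray and will check it in a close crop.

Run:
```python
from h import *
a=cv2.imread("pics/scene0.png")[110:250,225:405]; cv2.imwrite("pics/c1.png",cv2.resize(a,(720,560),interpolation=cv2.INTER_CUBIC))
a=cv2.imread("pics/side0.png")[170:270,180:350]; cv2.imwrite("pics/c2.png",cv2.resize(a,(765,450),interpolation=cv2.INTER_CUBIC))
```

```text
(no output)
```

View pics/c1.png

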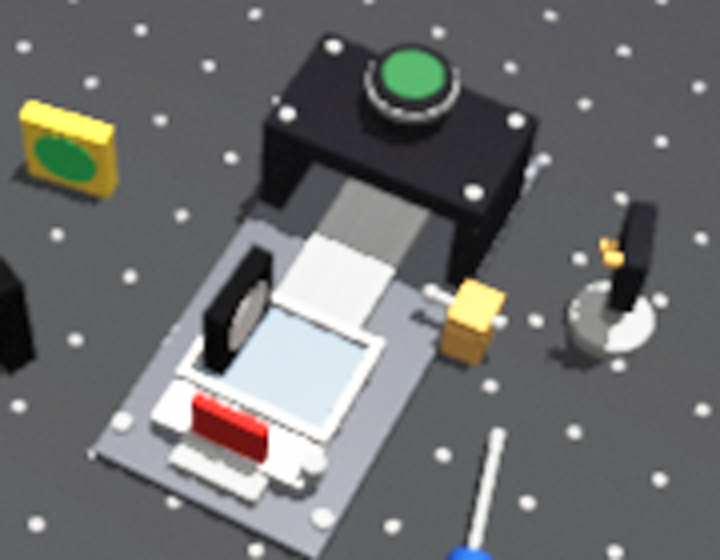

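View pics/c2.png

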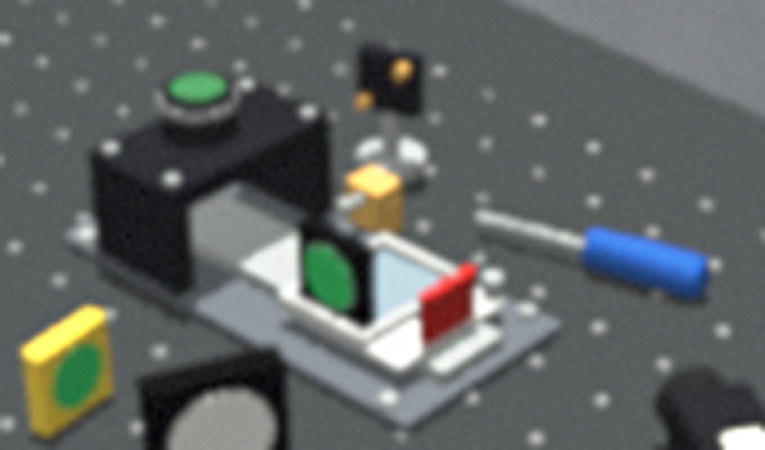

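Run:
```python
from h import *
def P(n,x,y,z,cam="scene",s=4,o=(225,110)):
    p=ray(cam,o[0]+(x+.5)/s-.5,o[1]+(y+.5)/s-.5,z); print(n,p.round(4)); return p
a=P("tabtopL",194,398,.0545);b=P("tabtopR",269,432,.0545)
print(np.linalg.norm(a-b))
g=[P("gate",*q,.078) for q in [(327,38),(538,122),(479,217),(264,124)]]; print("gc",np.mean(g,0).round(4))
x=(g[1]-g[0]+g[2]-g[3]);print("gate x yaw",np.arctan2(x[1],x[0]),np.linalg.norm(x)/2)
x=(g[0]-g[3]+g[1]-g[2]);print("gate y yaw",np.arctan2(x[1],x[0])-np.pi/2,np.linalg.norm(x)/2)
f=[P("filt top",*q,.0725) for q in [(257,246),(272,255),(221,331),(205,319)]];print(np.mean(f,0).round(4))
t=[P("tray rim",*q,.0285) for q in [(386,340),(322,440),(178,374)]]
c=[P("baseplate",*q,.0085) for q in [(92,452),(318,556)]]
o=(180,170)
a=P("tabL side",420,303,.0545,"side",4.5,o);b=P("tabR side",475,268,.0545,"side",4.5,o);print((a+b)/2)
f=[P("filt side",*q,.0725,"side",4.5,o) for q in [(303,216),(374,260),(362,263)]]
g=[P("gate side",*q,.078,"side",4.5,o) for q in [(92,153),(190,198),(328,120)]]
```

```text
tabtopL [ 0.5729 -0.0685  0.0545]
tabtopR [ 0.614  -0.0639  0.0545]
0.04143323328562491
gate [0.5118 0.1486 0.078 ]
gate [0.6355 0.1614 0.078 ]
gate [0.6406 0.0898 0.078 ]
gate [0.5164 0.0791 0.078 ]
gc [0.5761 0.1197 0.078 ]
gate x yaw 0.0948589983987245 0.12447702911389392
gate y yaw 0.06888084534280359 0.07074986934870328
filt top [0.5548 0.0146 0.0725]
filt top [0.5641 0.0142 0.0725]
filt top [ 0.5684 -0.0381  0.0725]
filt top [ 0.5579 -0.0367  0.0725]
[ 0.5613 -0.0115  0.0725]
tray rim [0.6268 0.0289 0.0285]
tray rim [ 0.6311 -0.0402  0.0285]
tray rim [ 0.5489 -0.0488  0.0285]
baseplate [ 0.5317 -0.1023  0.0085]
baseplate [ 0.6596 -0.087   0.0085]
tabL side [ 0.5695 -0.0715  0.0545]
tabR side [ 0.6154 -0.0659  0.0545]
[ 0.59244204 -0.06869261  0.0545    ]
filt side [0.5619 0.0177 0.0725]
filt side [ 0.5611 -0.0439  0.0725]
filt side [ 0.5544 -0.0418  0.0725]
gate side [0.5104 0.1483 0.078 ]
gate side [0.5217 0.0683 0.078 ]
gate side [0.6378 0.0871 0.078 ]
```

Run:
```python
from h import *
for n,c,u,v in [("big","scene",210,176),("big","scene",230,201),("big bot","scene",233,197),("yel","scene",250,158),("yel","scene",231,152),("big","side",215,282),("big","side",243,279),("viewer","scene",208,258),("viewer","scene",265,285),("big top","scene",207,162)]:
    print(n,ray(c,u,v,0).round(3))
```

```text
big [ 0.39 -0.05  0.  ]
big [ 0.466 -0.077  0.   ]
big bot [ 0.465 -0.066  0.   ]
yel [0.434 0.039 0.   ]
yel [0.387 0.029 0.   ]
big [ 0.402 -0.06   0.   ]
big [ 0.456 -0.094  0.   ]
viewer [ 0.511 -0.207  0.   ]
viewer [ 0.637 -0.19   0.   ]
big top [ 0.36  -0.024 -0.   ]
```

{"op": "send_rows", "data": {"motion": [{"grip":1,"twist":-1},{"grip":1,"twist":-1},{"grip":1,"twist":-1},{"grip":1,"twist":-1}]}}

```text
$.motion[0]: bad value
```

{"op": "send_rows", "data": {"motion": [{"grip":1,"dx":0,"dy":0,"dz":0,"twist":-1},{"grip":1,"dx":0,"dy":0,"dz":0,"twist":-1},{"grip":1,"dx":0,"dy":0,"dz":0,"twist":-1},{"grip":1,"dx":0,"dy":0,"dz":0,"twist":-1}]}}

```text
time_s: 0.55
tcp_pos: [0.2314, 0.6866, 0.4025]
orientation: [0.668, 0.744, -0.002, 0.001]
wrist_force: [0.3, -0.3, -0.6]
gripper_width: 0.704
```

{"op": "send_rows", "data": {"motion": [{"grip":1,"dx":-0.9,"dy":0.35,"dz":0,"twist":0},{"grip":1,"dx":-0.9,"dy":0.35,"dz":0,"twist":0},{"grip":1,"dx":-0.9,"dy":0.35,"dz":0,"twist":0},{"grip":1,"dx":-0.9,"dy":0.35,"dz":0,"twist":0},{"grip":1,"dx":-0.9,"dy":0.35,"dz":0,"twist":0},{"grip":1,"dx":-0.9,"dy":0.35,"dz":0,"twist":0},{"grip":1,"dx":-0.9,"dy":0.35,"dz":0,"twist":0},{"grip":1,"dx":-0.9,"dy":0.35,"dz":0,"twist":0},{"grip":1,"dx":-0.9,"dy":0.35,"dz":0,"twist":0},{"grip":1,"dx":-0.9,"dy":0.35,"dz":0,"twist":0}]}}

```text
time_s: 1.55
tcp_pos: [0.4132, 0.3363, 0.3999]
orientation: [0.663, 0.749, -0.003, -0.0]
wrist_force: [1.2, 0.7, 0.8]
gripper_width: 0.005
```

{"op": "send_rows", "data": {"motion": [{"grip":1,"dx":-1,"dy":0.17,"dz":0,"twist":0.3},{"grip":1,"dx":-1,"dy":0.17,"dz":0,"twist":0},{"grip":1,"dx":-1,"dy":0.17,"dz":0,"twist":0},{"grip":1,"dx":-1,"dy":0.17,"dz":0,"twist":0},{"grip":1,"dx":-1,"dy":0.17,"dz":0,"twist":0},{"grip":1,"dx":-1,"dy":0.17,"dz":0,"twist":0},{"grip":1,"dx":-1,"dy":0.17,"dz":0,"twist":0},{"grip":1,"dx":-1,"dy":0.17,"dz":0,"twist":0},{"grip":1,"dx":0,"dy":0,"dz":0,"twist":0}]}}

```text
time_s: 2.45
tcp_pos: [0.4999, 0.0043, 0.4009]
orientation: [0.678, 0.735, -0.003, 0.001]
wrist_force: [-1.0, 0.8, -0.3]
gripper_width: 0.003
```

Run:
```python
from h import *
s=env.read_state(); print(s["tcp_pos"],s["orientation"],s["time_s"])
cv2.imwrite("pics/w1.png",cams.camera("wrist"))
for X in [(.588,-.011,.0225),(.593,-.0665,.0545),(.561,-.0115,.0725)]: print(proj("wrist",X))
```

```text
[0.49993141 0.00427053 0.40086305] [ 0.67798216  0.73506994 -0.00338613  0.00095971] 2.45
[258.32207752 260.19515897]
[206.09157701 272.99813091]
[256.49310163 257.46394341]
```

View pics/w1.png

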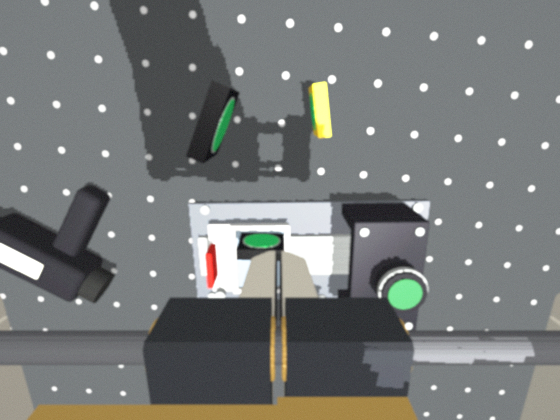

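Run:
```python
from h import *
a=cv2.imread("pics/w1.png")[190:330,180:360]; cv2.imwrite("pics/c3.png",cv2.resize(a,(720,560),interpolation=cv2.INTER_CUBIC))
```

```text
(no output)
```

View pics/c3.png

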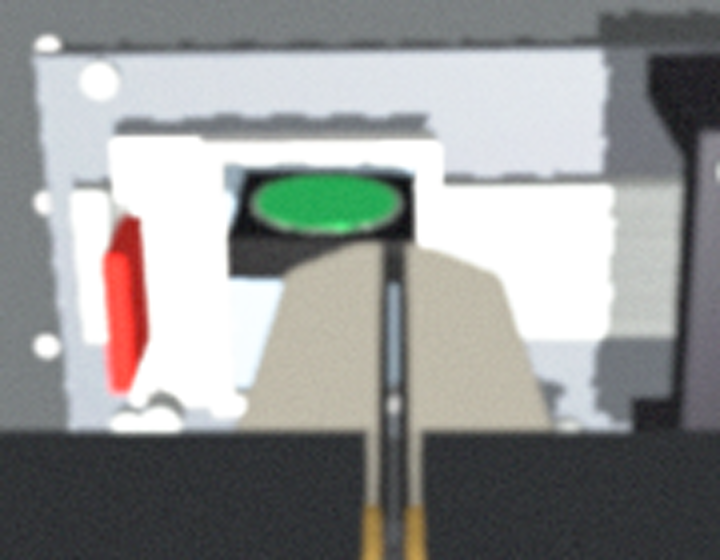

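Run:
```python
from h import *
def P(n,x,y,z):
    p=ray("wrist",180+(x+.5)/4-.5,190+(y+.5)/4-.5,z); print(n,p.round(4)); return p
P("ftop front L",230,236,.0725);P("ftop back L",230,277,.0725);P("ftop front R",414,239,.0725)
P("tab",105,252,.0545);P("tab",129,252,.0545);P("tab",109,391,.0545);P("tab",130,391,.0545)
P("wall inner",228,168,.0285);P("wall outer",112,138,.0225);P("wall out gate corner",443,140,.0285)
P("front low filt",415,172,.0225);P("base",35,52,.0085);
s=env.read_state();t=s["tcp_pos"]; print("tip px",(proj("wrist",t-[0,0,.186])-[180,190])*4)
print(cams.camera_model("wrist")["t"])
```

```text
ftop front L [ 0.5529 -0.0318  0.0725]
ftop back L [ 0.5643 -0.0313  0.0725]
ftop front R [0.5497 0.015  0.0725]
tab [ 0.5685 -0.0672  0.0545]
tab [ 0.5679 -0.0607  0.0545]
tab [ 0.6109 -0.0653  0.0545]
tab [ 0.6103 -0.0594  0.0545]
wall inner [ 0.5514 -0.0379  0.0285]
wall outer [ 0.5474 -0.0724  0.0225]
wall out gate corner [0.5378 0.0226 0.0285]
front low filt [0.5504 0.0158 0.0225]
base [ 0.5276 -0.0985  0.0085]
tip px [394.33320814 314.31201073]
[ 0.03630694 -0.50764021  0.24199579]
```

{"op": "send_rows", "data": {"motion": [{"grip":1,"dx":-0.12,"dy":0.1,"dz":0.9,"twist":0},{"grip":1,"dx":-0.12,"dy":0.1,"dz":0.9,"twist":0},{"grip":1,"dx":-0.12,"dy":0.1,"dz":0.9,"twist":0},{"grip":1,"dx":-0.12,"dy":0.1,"dz":0.9,"twist":0},{"grip":1,"dx":0,"dy":0,"dz":0.15,"twist":0},{"grip":1,"dx":0,"dy":0,"dz":0,"twist":0}]}}

```text
time_s: 3.1
tcp_pos: [0.5177, -0.0048, 0.248]
orientation: [0.675, 0.738, 0.0, 0.0]
wrist_force: [0.1, 0.1, 0.1]
gripper_width: 0.007
```

Run:
```python
from h import *
s=env.read_state(); print(s["tcp_pos"],s["orientation"],s["time_s"])
a=cams.camera("wrist"); cv2.imwrite("pics/w2.png",a)
b=cams.camera("scene")[110:250,205:385]; cv2.imwrite("pics/c4.png",cv2.resize(b,(720,560),interpolation=cv2.INTER_CUBIC))
```

```text
[ 0.51773404 -0.00477609  0.24799095] [6.74730116e-01 7.38064365e-01 2.25679302e-04 4.62014176e-04] 3.1
```

View pics/w2.png

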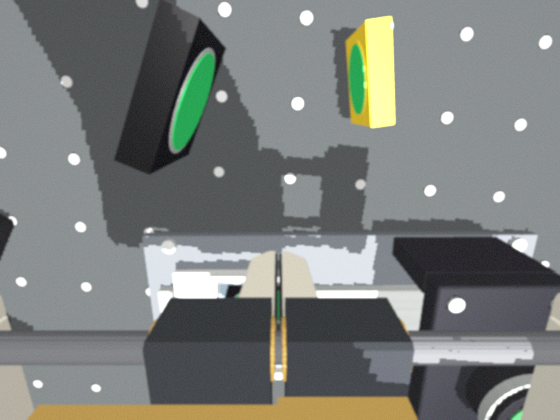

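View pics/c4.png

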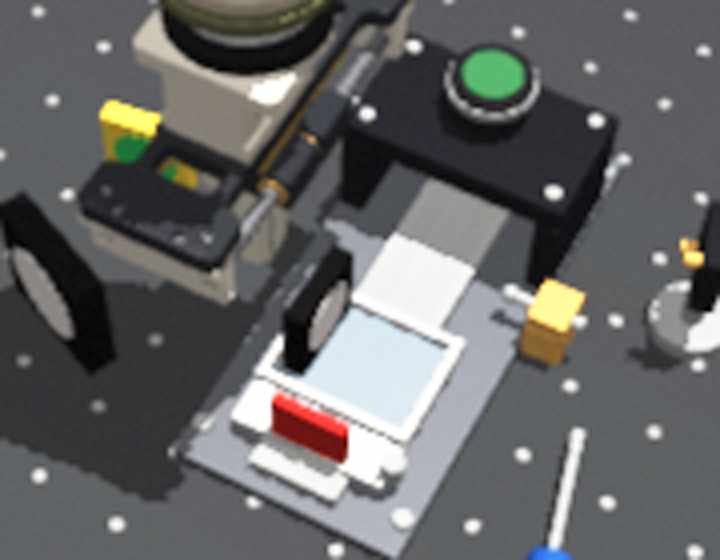

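{"op": "send_rows", "data": {"motion": [{"grip":1,"dx":-0.1,"dy":0.1,"dz":0.05,"twist":0},{"grip":1,"dx":-0.1,"dy":0.1,"dz":0,"twist":0},{"grip":1,"dx":-0.05,"dy":0.1,"dz":0,"twist":0},{"grip":1,"dx":0,"dy":0.1,"dz":0,"twist":0},{"grip":1,"dx":0,"dy":0.1,"dz":0,"twist":0}]}}

```text
time_s: 3.7
tcp_pos: [0.5412, -0.0135, 0.2528]
orientation: [0.675, 0.738, 0.004, 0.004]
wrist_force: [-1.0, 0.3, 0.6]
gripper_width: 0.01
```

{"op": "send_rows", "data": {"motion": [{"grip":1,"dx":0,"dy":0,"dz":0.2,"twist":0},{"grip":1,"dx":0,"dy":0,"dz":0.0,"twist":0}]}}

```text
time_s: 3.9
tcp_pos: [0.5421, -0.0135, 0.2445]
orientation: [0.675, 0.738, 0.005, 0.005]
wrist_force: [-0.1, 0.0, 0.1]
gripper_width: 0.009
```

Run:
```python
from h import *
b=cams.camera("scene")[110:250,205:385]; cv2.imwrite("pics/c5.png",cv2.resize(b,(720,560),interpolation=cv2.INTER_CUBIC))
s=env.read_state(); print(s["tcp_pos"],s["orientation"],s["wrist_force"])
```

```text
[ 0.54218051 -0.01345366  0.24487983] [0.67481275 0.73795866 0.00468564 0.00477548] [0.14131562 0.26455479 0.30522634]
```

View pics/c5.png

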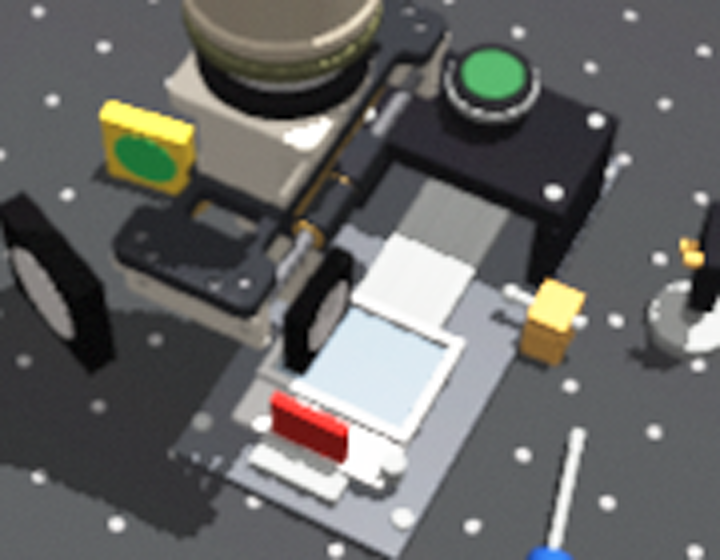

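The filter is still upright at (320,310) in the crop, with the fingers just behind it and no contact yet. I'll push gently.

{"op": "send_rows", "data": {"motion": [{"grip":1,"dx":0,"dy":0.08,"dz":0.02,"twist":0},{"grip":1,"dx":0,"dy":0.08,"dz":0.02,"twist":0},{"grip":1,"dx":0,"dy":0.08,"dz":0.02,"twist":0}]}}

```text
time_s: 4.25
tcp_pos: [0.5518, -0.0124, 0.2421]
orientation: [0.675, 0.738, 0.004, 0.004]
wrist_force: [-0.3, 0.2, -0.5]
gripper_width: 0.003
```

Run:
```python
from h import *
b=cams.camera("scene")[110:250,205:385]; cv2.imwrite("pics/c6.png",cv2.resize(b,(720,560),interpolation=cv2.INTER_CUBIC))
s=env.read_state(); print(s["tcp_pos"],s["orientation"],s["wrist_force"])
```

```text
[ 0.55236987 -0.01231522  0.24200225] [0.67468257 0.73808169 0.00438342 0.00443114] [1.22579551 0.213204   1.07300753]
```

View pics/c6.png

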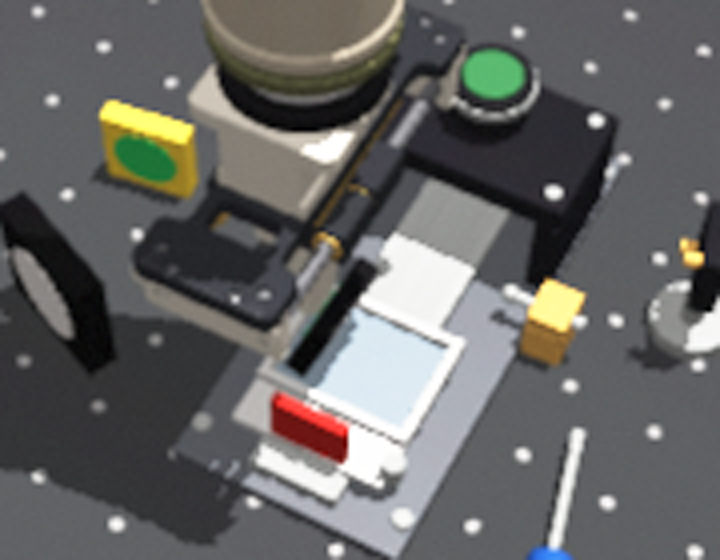

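The filter is now leaning to +x, with its top edge at crop (335,315). I'll wait a moment and see whether it falls.

{"op": "send_rows", "data": {"motion": [{"grip":1,"dx":0,"dy":0.05,"dz":0,"twist":0},{"grip":1,"dx":0,"dy":0,"dz":0,"twist":0},{"grip":1,"dx":0,"dy":0,"dz":0,"twist":0},{"grip":1,"dx":0,"dy":0,"dz":0,"twist":0}]}}

```text
time_s: 4.7
tcp_pos: [0.5548, -0.012, 0.242]
orientation: [0.675, 0.738, 0.004, 0.004]
wrist_force: [0.5, -0.1, -0.4]
gripper_width: 0.005
```

Run:
```python
from h import *
b=cams.camera("scene")[110:250,205:385]; cv2.imwrite("pics/c7.png",cv2.resize(b,(720,560),interpolation=cv2.INTER_CUBIC))
s=env.read_state(); print(s["tcp_pos"],s["orientation"],s["wrist_force"])
```

```text
[ 0.55471658 -0.01204307  0.24198757] [0.67464652 0.73811433 0.00441616 0.00445045] [-0.79239123  0.05600004 -0.22542175]
```

View pics/c7.png

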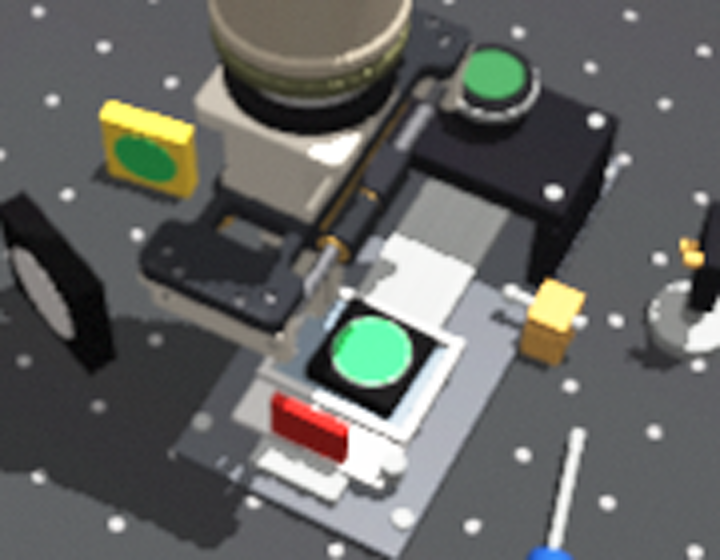

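{"op": "send_rows", "data": {"motion": [{"grip":1,"dx":0,"dy":-0.3,"dz":-0.8,"twist":0},{"grip":1,"dx":0,"dy":0,"dz":-0.4,"twist":0},{"grip":1,"dx":-0.9,"dy":0.36,"dz":0,"twist":0},{"grip":1,"dx":-0.9,"dy":0.36,"dz":0,"twist":0},{"grip":1,"dx":-0.9,"dy":0.36,"dz":0,"twist":0},{"grip":1,"dx":0,"dy":0,"dz":0,"twist":0}]}}

```text
time_s: 5.35
tcp_pos: [0.5958, -0.1186, 0.2925]
orientation: [0.673, 0.74, 0.004, 0.004]
wrist_force: [-0.9, -0.5, -0.3]
gripper_width: 0.007
```

Run:
```python
from h import *
b=cams.camera("scene")[110:250,205:385]; cv2.imwrite("pics/c8.png",cv2.resize(b,(720,560),interpolation=cv2.INTER_CUBIC))
s=env.read_state(); print(s["tcp_pos"],s["orientation"],s["wrist_force"])
def P(x,y,z): return ray("scene",205+(x+.5)/4-.5,110+(y+.5)/4-.5,z)
ey=np.array([-.09,.996,0]);ex=np.array([.996,.09,0])
c=P(371,352,.0345); tr=np.array([.5905,-.0125,0])
corn=[P(465,340,.0285),P(400,437,.0285)]; m=np.mean(corn,0)-43*ex/1000
print("filter",c,"tray from rim",m,"rel",(c-m)@ex,(c-m)@ey)
```

```text
[ 0.59492394 -0.1161536   0.29226942] [0.67215881 0.74038698 0.00426692 0.00338464] [-0.0182457  -0.17895153 -0.54934947]
filter [ 0.59163799 -0.00832438  0.0345    ] tray from rim [ 0.58498636 -0.00923428  0.0285    ] rel 0.00670691436266884 0.0003076204878805065
```

View pics/c8.png

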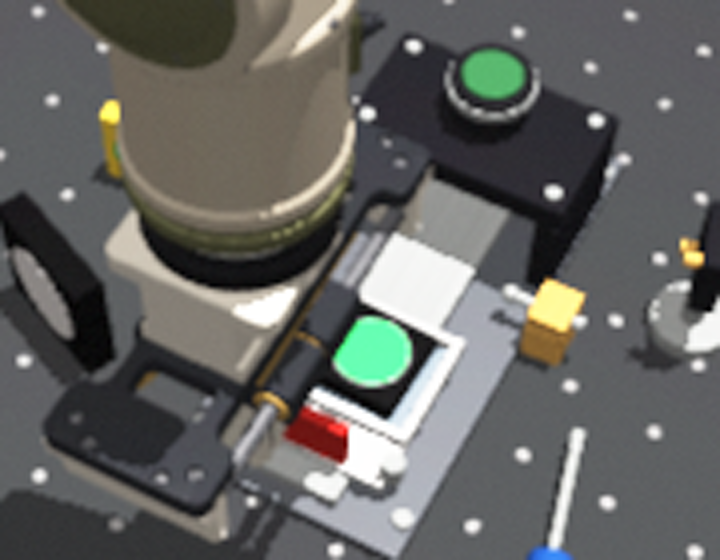

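The filter lies flat with its green face up, about (+7, 0) mm from the tray centre. I'll lower the tool behind the tab.

{"op": "send_rows", "data": {"motion": [{"grip":1,"dx":-0.1,"dy":0,"dz":0.8,"twist":0},{"grip":1,"dx":0,"dy":0,"dz":0.75,"twist":0},{"grip":1,"dx":0,"dy":0,"dz":0.1,"twist":0},{"grip":1,"dx":0,"dy":0,"dz":0,"twist":0}]}}

```text
time_s: 5.8
tcp_pos: [0.5952, -0.1173, 0.2258]
orientation: [0.672, 0.741, 0.005, 0.003]
wrist_force: [-0.4, 0.1, -0.4]
gripper_width: 0.004
```

Run:
```python
from h import *
b=cams.camera("scene")[110:250,205:385]; cv2.imwrite("pics/c9.png",cv2.resize(b,(720,560),interpolation=cv2.INTER_CUBIC))
b=cams.camera("side")[170:270,180:350]; cv2.imwrite("pics/c10.png",cv2.resize(b,(765,450),interpolation=cv2.INTER_CUBIC))
s=env.read_state(); print(s["tcp_pos"],s["orientation"],s["wrist_force"])
```

```text
[ 0.59549649 -0.11738466  0.22670814] [0.67152789 0.74094876 0.00561823 0.00369648] [-0.24674765 -0.37878645 -0.65959838]
```

View pics/c9.png

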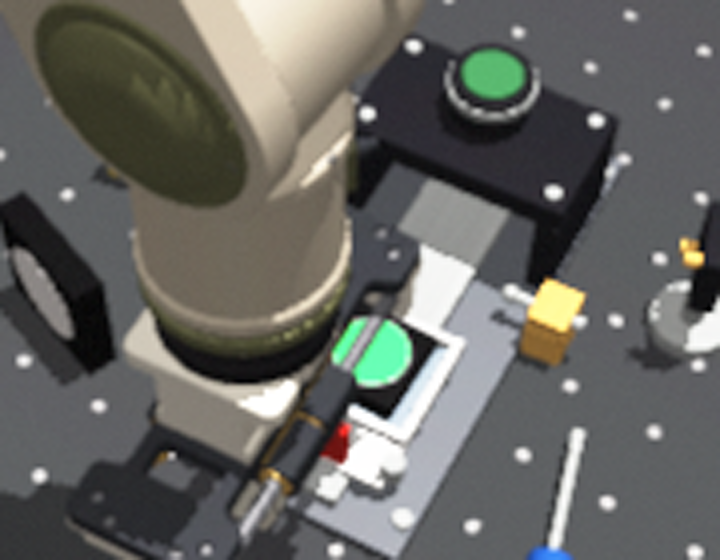

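View pics/c10.png

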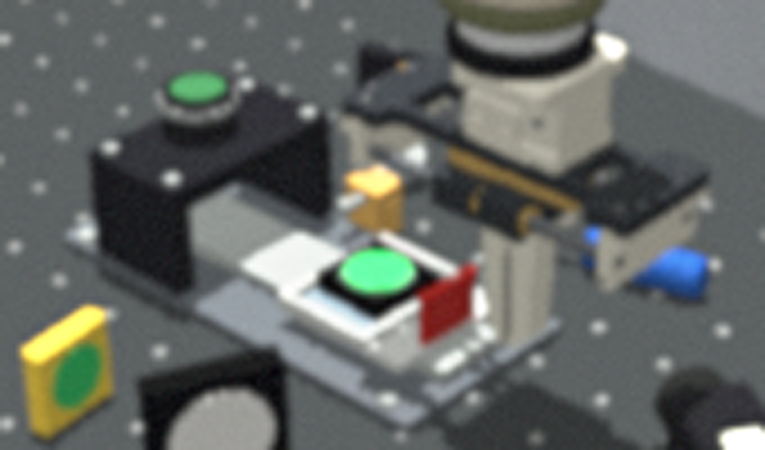

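```bash
python3 -c "
from h import *
print(env.read_state()['q'].round(2))"
```

```text
[ 0.15  0.7  -0.07  2.    0.1   0.43  1.67]
```

{"op": "send_rows", "data": {"motion": [{"grip":1,"dx":0,"dy":0,"dz":0,"twist":1},{"grip":1,"dx":0,"dy":0,"dz":0,"twist":1},{"grip":1,"dx":0,"dy":0,"dz":0,"twist":1}]}}

```text
time_s: 6.2
tcp_pos: [0.5961, -0.1167, 0.2309]
orientation: [0.782, 0.624, 0.008, 0.004]
wrist_force: [0.2, 0.7, 0.7]
gripper_width: 0.003
```

```bash
python3 -c "
from h import *
print(env.read_state()['q'].round(2))"
```

```text
[ 0.1   0.69  0.01  2.01 -0.02  0.43  1.47]
```

{"op": "send_rows", "data": {"motion": [{"grip":1,"dx":0,"dy":0,"dz":0,"twist":1},{"grip":1,"dx":0,"dy":0,"dz":0,"twist":1},{"grip":1,"dx":0,"dy":0,"dz":0,"twist":1},{"grip":1,"dx":0,"dy":0,"dz":0,"twist":1},{"grip":1,"dx":0,"dy":0,"dz":0,"twist":1},{"grip":1,"dx":0,"dy":0,"dz":0,"twist":1},{"grip":1,"dx":0,"dy":0,"dz":0,"twist":1},{"grip":1,"dx":0,"dy":0,"dz":0,"twist":1}]}}

```text
time_s: 7.0
tcp_pos: [0.5985, -0.1134, 0.2441]
orientation: [0.972, 0.236, 0.018, 0.0]
wrist_force: [0.1, 0.4, -0.6]
gripper_width: 0.006
```

{"op": "send_rows", "data": {"motion": [{"grip":1,"dx":0,"dy":0,"dz":0.1,"twist":0.9},{"grip":1,"dx":0,"dy":0,"dz":0.1,"twist":0.9},{"grip":1,"dx":0,"dy":0,"dz":0.1,"twist":0.9},{"grip":1,"dx":0,"dy":0,"dz":0.1,"twist":0.8},{"grip":1,"dx":0,"dy":0,"dz":0,"twist":0}]}}

```text
time_s: 7.5
tcp_pos: [0.6009, -0.1105, 0.2356]
orientation: [0.999, 0.048, 0.024, -0.005]
wrist_force: [0.1, 0.2, 0.2]
gripper_width: 0.005
```

```bash
cat >> h.py <<'E'
def tip():
    from scipy.spatial.transform import Rotation as Ro
    s=env.read_state(); M=Ro.from_quat(s["orientation"]).as_matrix()
    print("t",round(s["time_s"],2),"tcp",s["tcp_pos"].round(4),"tip",(s["tcp_pos"]+.186*M[:,2]).round(4),"x",M[:,0].round(3),"z",M[:,2].round(3),"F",s["wrist_force"].round(1))
E
python3 -c "
from h import *
tip()"
```

```text
t 7.5 tcp [ 0.6009 -0.1105  0.2356] tip [ 0.6095 -0.1081  0.0499] x [0.994 0.095 0.048] z [ 0.046  0.013 -0.999] F [0.1 0.2 0.2]
```

{"op": "send_rows", "data": {"motion": [{"grip":1,"dx":-0.35,"dy":0,"dz":0.25,"twist":0},{"grip":1,"dx":0,"dy":-0.3,"dz":0,"twist":0},{"grip":1,"dx":0,"dy":-0.3,"dz":0,"twist":0},{"grip":1,"dx":0,"dy":0,"dz":0,"twist":0}]}}

```text
time_s: 7.9
tcp_pos: [0.5863, -0.0847, 0.2291]
orientation: [0.998, 0.052, 0.027, -0.007]
wrist_force: [-0.3, 0.1, 0.3]
gripper_width: 0.003
```

```bash
python3 -c "
from h import *
tip()
b=cams.camera('scene')[110:250,205:385]; cv2.imwrite('pics/c11.png',cv2.resize(b,(720,560),interpolation=cv2.INTER_CUBIC))
b=cams.camera('side')[170:270,180:350]; cv2.imwrite('pics/c12.png',cv2.resize(b,(765,450),interpolation=cv2.INTER_CUBIC))
"
```

```text
t 7.9 tcp [ 0.5863 -0.0847  0.2291] tip [ 0.5961 -0.0818  0.0434] x [0.993 0.104 0.054] z [ 0.053  0.016 -0.998] F [-0.3  0.1  0.3]
```

View pics/c12.png

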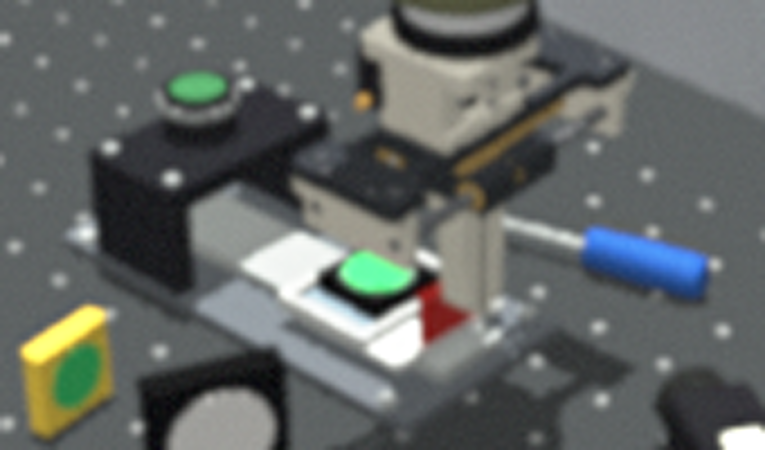

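{"op": "send_rows", "data": {"motion": [{"grip":1,"dx":0,"dy":-0.1,"dz":0.1,"twist":0},{"grip":1,"dx":0,"dy":-0.12,"dz":0.03,"twist":0},{"grip":1,"dx":0,"dy":-0.15,"dz":0.03,"twist":0},{"grip":1,"dx":0,"dy":-0.2,"dz":0.03,"twist":0},{"grip":1,"dx":0,"dy":-0.2,"dz":0.03,"twist":0},{"grip":1,"dx":0,"dy":-0.2,"dz":0.03,"twist":0},{"grip":1,"dx":0,"dy":-0.2,"dz":0.03,"twist":0},{"grip":1,"dx":0,"dy":-0.2,"dz":0.03,"twist":0}]}}

```text
time_s: 8.8
tcp_pos: [0.5825, -0.0304, 0.2171]
orientation: [0.998, 0.05, 0.029, -0.004]
wrist_force: [0.2, -2.5, 1.5]
gripper_width: 0.002
```

```bash
python3 -c "
from h import *
tip()
b=cams.camera('side')[170:270,180:350]; cv2.imwrite('pics/c13.png',cv2.resize(b,(765,450),interpolation=cv2.INTER_CUBIC))
"
```

```text
t 8.8 tcp [ 0.5825 -0.0304  0.2171] tip [ 0.5931 -0.0285  0.0314] x [0.993 0.099 0.058] z [ 0.057  0.01  -0.998] F [ 0.2 -2.5  1.5]
```

View pics/c13.png

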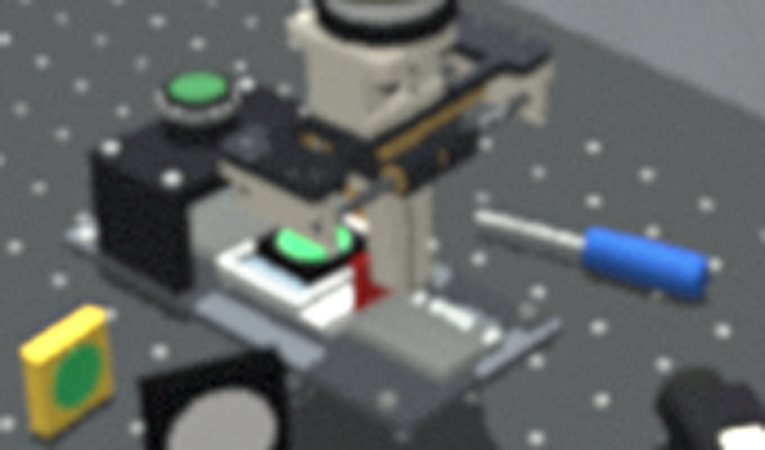

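{"op": "send_rows", "data": {"motion": [{"grip":1,"dx":0,"dy":-0.2,"dz":-0.1,"twist":0},{"grip":1,"dx":0,"dy":-0.2,"dz":0,"twist":0},{"grip":1,"dx":0,"dy":-0.2,"dz":0,"twist":0},{"grip":1,"dx":0,"dy":-0.2,"dz":0,"twist":0},{"grip":1,"dx":0,"dy":-0.2,"dz":0,"twist":0},{"grip":1,"dx":0,"dy":-0.2,"dz":0,"twist":0}]}}

```text
time_s: 9.45
tcp_pos: [0.5767, 0.0228, 0.2209]
orientation: [0.998, 0.05, 0.028, -0.004]
wrist_force: [1.5, -2.2, -1.6]
gripper_width: 0.007
```

```bash
python3 -c "
from h import *
tip()
b=cams.camera('side')[170:270,180:350]; cv2.imwrite('pics/c14.png',cv2.resize(b,(765,450),interpolation=cv2.INTER_CUBIC))
"
```

```text
t 9.45 tcp [0.5767 0.0228 0.2209] tip [0.5871 0.0248 0.0353] x [0.993 0.1   0.057] z [ 0.056  0.011 -0.998] F [ 1.5 -2.2 -1.6]
```

View pics/c14.png

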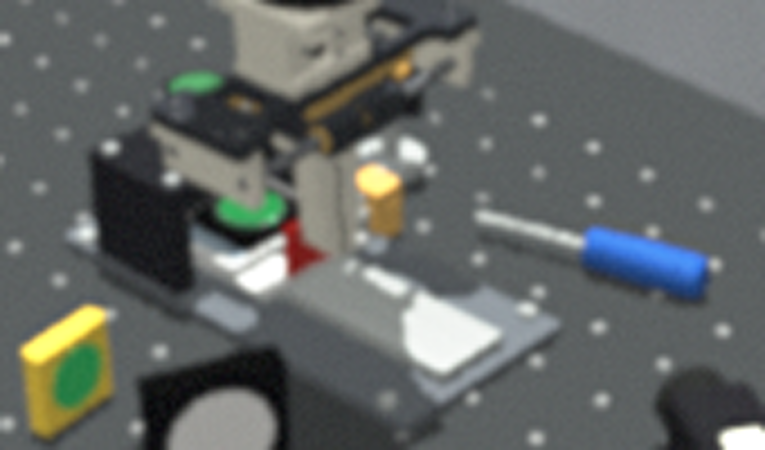

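{"op": "send_rows", "data": {"motion": [{"grip":1,"dx":0,"dy":-0.2,"dz":0,"twist":0},{"grip":1,"dx":0,"dy":-0.2,"dz":0,"twist":0},{"grip":1,"dx":0,"dy":-0.2,"dz":0,"twist":0}]}}

```text
time_s: 9.8
tcp_pos: [0.574, 0.0471, 0.221]
orientation: [0.998, 0.049, 0.029, -0.003]
wrist_force: [2.0, -2.0, -1.9]
gripper_width: 0.0
```

{"op": "send_rows", "data": {"motion": [{"grip":1,"dx":0,"dy":-0.15,"dz":0,"twist":0},{"grip":1,"dx":0,"dy":-0.15,"dz":0,"twist":0}]}}

```text
time_s: 10.0
tcp_pos: [0.573, 0.0511, 0.2213]
orientation: [0.999, 0.045, 0.031, 0.004]
wrist_force: [2.4, -25.2, -3.6]
gripper_width: 0.004
```

```bash
python3 -c "
from h import *
tip()
b=cams.camera('scene')[90:230,225:405]; cv2.imwrite('pics/c15.png',cv2.resize(b,(720,560),interpolation=cv2.INTER_CUBIC))
b=cams.camera('side')[170:270,180:350]; cv2.imwrite('pics/c16.png',cv2.resize(b,(765,450),interpolation=cv2.INTER_CUBIC))
"
```

```text
t 10.0 tcp [0.573  0.0511 0.2213] tip [0.5845 0.0503 0.0356] x [0.994 0.09  0.061] z [ 0.062 -0.005 -0.998] F [  2.4 -25.2  -3.6]
```

View pics/c16.png

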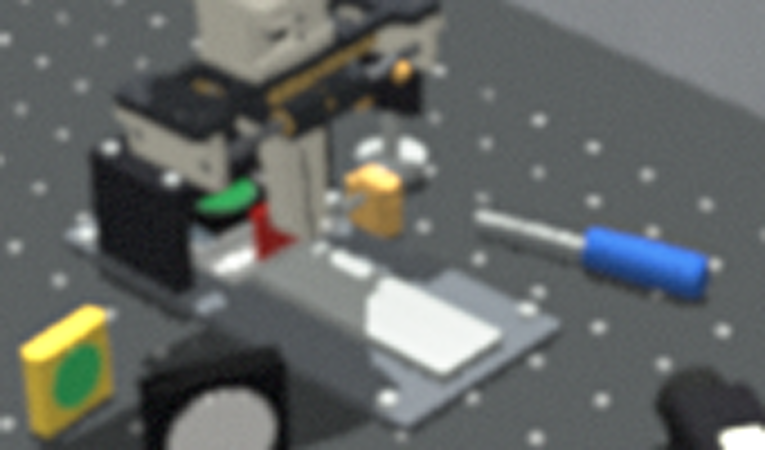

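A 25 N reaction means the carriage is at the end stop. I'll back off and check it.

{"op": "send_rows", "data": {"motion": [{"grip":1,"dx":0,"dy":0.2,"dz":0,"twist":0},{"grip":1,"dx":0,"dy":0.6,"dz":0,"twist":0},{"grip":1,"dx":0,"dy":0.6,"dz":-0.3,"twist":0},{"grip":1,"dx":0,"dy":0.3,"dz":-1,"twist":0},{"grip":1,"dx":-0.5,"dy":0,"dz":-1,"twist":0},{"grip":1,"dx":-0.8,"dy":0.5,"dz":-0.8,"twist":0},{"grip":1,"dx":-0.8,"dy":0.8,"dz":-0.5,"twist":0},{"grip":1,"dx":-0.8,"dy":0.8,"dz":0,"twist":0},{"grip":1,"dx":0,"dy":0,"dz":0,"twist":0}]}}

```text
time_s: 11.0
tcp_pos: [0.4592, -0.1098, 0.3637]
orientation: [0.998, 0.049, 0.028, -0.0]
wrist_force: [0.4, 0.5, 0.0]
gripper_width: 0.004
```

```bash
python3 -c "
from h import *
tip()
b=cams.camera('scene')[110:250,225:405]; cv2.imwrite('pics/c17.png',cv2.resize(b,(720,560),interpolation=cv2.INTER_CUBIC))
b=cams.camera('side')[170:270,180:350]; cv2.imwrite('pics/c18.png',cv2.resize(b,(765,450),interpolation=cv2.INTER_CUBIC))
b=cams.camera('wrist'); cv2.imwrite('pics/w19.png',b)
"
```

```text
t 11.0 tcp [ 0.4592 -0.1098  0.3637] tip [ 0.4696 -0.1092  0.178 ] x [0.994 0.098 0.056] z [ 0.056  0.003 -0.998] F [0.4 0.5 0. ]
```

View pics/c17.png

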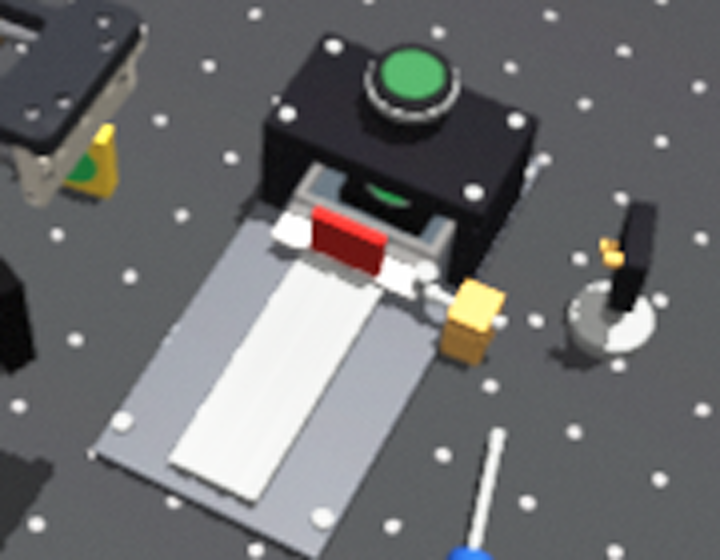

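View pics/c18.png

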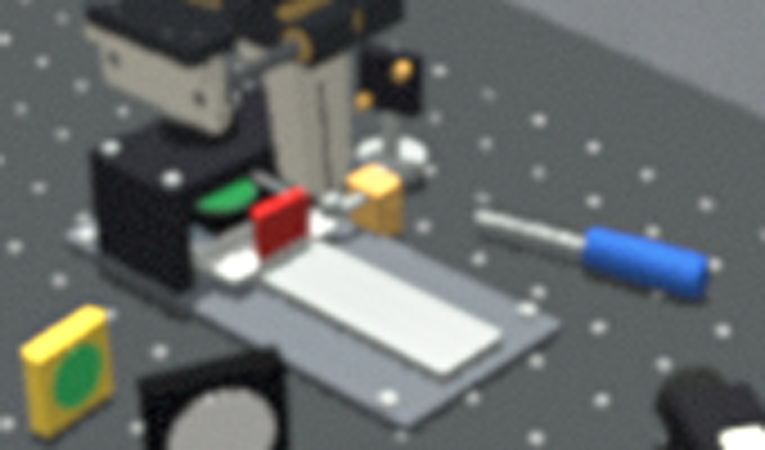

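Run:
```python
from h import *
def P(x,y,z,cam="scene",s=4,o=(225,110)): return ray(cam,o[0]+(x+.5)/s-.5,o[1]+(y+.5)/s-.5,z)
for a,b in [((194,398),(312,209)),((269,432),(387,243))]: print(np.linalg.norm(P(*b,.0545)-P(*a,.0545)))
o=(180,170)
for a,b in [((420,303),(251,217)),((475,268),(308,191))]: print(np.linalg.norm(P(*b,.0545,"side",4.5,o)-P(*a,.0545,"side",4.5,o)))
# template shift of red tab centroid
for cam,f0,c,o,s in [("scene","scene0",'c17',(225,110),4),("side","side0",'c18',(180,170),4.5)]:
    A=cv2.imread(f"pics/{f0}.png"); B=cv2.imread(f"pics/{c}.png")
    ps=[]
    for im,sc,of in ((A,1,(0,0)),(B,s,o)):
        m=((im[...,2]>110)&(im[...,1]<70)&(im[...,0]<70)).astype(np.uint8)
        n,l,st,ce=cv2.connectedComponentsWithStats(m); k=1+np.argmax(st[1:,4]); u=(ce[k]+.5)/sc-.5+of; ps.append(ray(cam,*u,.042)); 
    print(cam,ps,np.linalg.norm(ps[1]-ps[0]))
```

```text
0.13093036323035545
0.1294023243541502
0.13259914976851309
0.12819524175576555
scene [array([ 0.59495654, -0.06652643,  0.042     ]), array([0.58086337, 0.06417802, 0.042     ])] 0.13146204486072996
side [array([ 0.58973901, -0.07039049,  0.042     ]), array([0.57849825, 0.0628494 , 0.042     ])] 0.13371320602264633
```

The carriage travelled about 130 mm, so it is home. The filter is flat with its green face visible under the gate, and the robot is clear.

```bash
python3 -c "
from h import *
print(order.close_job())"
```

```text
the job is handed in; nothing more can be done
None
```

I tipped the filter over with closed fingers so it lies flat in the tray with its green face up. Then I pushed the carriage home by its red tab, backed the arm clear and handed the job in at about 11 s. The hand-in gave no verdict.

- **Filter:** after the tip I measured it about +7 mm (x) and 0 mm (y) from the tray centre, inside the limits. Only a newton or so showed at the wrist during the tip. In the last pictures it still looks flat and green side up, but the gate partly hides it, so I did not measure its position again.
- **Carriage:** the tab moved 128 to 134 mm between the first and last pictures, depending on the camera and method, against the nominal 130 mm. The push ended against a firm stop at 25 N, well above the 6–10 N of the detent. The tab was still at the home position after I retracted.
- **Bystanders:** the mirror mount and driver look unmoved in the last pictures. The infrared viewer was only partly in view and I did not measure its position.
- **Disagreements:** the cameras differed by about 3 mm on positions. The tool had also tilted about 3 degrees during the quarter turn before the tab push, with no visible effect.

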